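Load the slide rack and index the drying turntable

TASK

Lift the slide rack by its green handle, set it gently and upright on the floor of the open white dish of the drying turntable, and let go. Then turn the handwheel two full turns clockwise (seen from above), so that the rack comes to stand in front of the grey air outlet. Leave the bottles, the jar and the petri dish where they are, and do not drop or tip the rack.

Things in the scene. Friction and masses are not known exactly. Their poses are not given: they have to be found in the camera images.
- rack: loose steel staining rack full of glass slides, about 0.25 kg: basket 84 (x) x 60 (y) x 31 (z) mm with a rigid upright bail handle; origin at the centre of its underside, z up, x along its long side and along the handle bar
- handle (a point): middle of the rack's green handle grip, a level round bar 14 mm thick and 62 mm long along the rack's x, 100 mm above the rack's underside; steel legs 6 mm thick go down from it at x = -40 and +40 mm; free space of 62 mm between the bar and the slides below
- mat: fixed light blue mat 180 x 170 x 4 mm on which the rack stands at the start; origin at the centre of its underside
- dryer: fixed white drying turntable unit, housing 360 x 360 x 55 mm; origin on the worktop under the turntable axis, z up. Grey air outlet, 150 mm high, at its +x side (inner face 185 mm from the axis); handwheel at its -y side. The green turntable, 340 mm across, has four dishes 105 mm from the axis: at the start the open white one at +y, the others (steel lids, tops 102 mm above the worktop) at +x, -y, -x
- dish_floor (a point): centre of the inner floor of the open white dish, 74 mm above the worktop; moves and turns with the turntable. Its x is along the dish's long side (at the start along the dryer's x), z up. Inside 104 (x) x 80 (y) mm, walls 4 mm thick rising 26 mm above the floor. The rack fits with its long side along the dish's, either way round
- handwheel (a joint): angle of the handwheel in rad, 0 at the start, growing clockwise seen from above; two full turns = 12.57. It turns freely with about 0.05 N m of friction and stays where it is left. Geared 8 to 1: one turn carries the turntable 45 degrees
- turntable (a joint): angle of the turntable in rad, 0 at the start, growing clockwise seen from above; 1.571 puts the open dish at the dryer's +x side, in front of the air outlet
- wheel_axis (a point): point on the handwheel's upright axis, 112 mm above the worktop; 20 mm to -x and 240 mm to -y of the dryer's origin. The wheel is an aluminium disc 114 mm across over its dark rim, upper face and rim 82 to 85 mm above the worktop, hub 28 mm across up to 89 mm
- knob_grip (a point): point on the axis of the red crank knob, 112 mm above the worktop; the knob is an upright cylinder 20 mm across, 90 to 132 mm above the worktop, 42 mm from the wheel's axis (at the start towards the dryer's -x); it spins freely on its own pin, so the gripper may keep its orientation while it carries the knob round
- bottle_a: loose amber dropper bottle with red bulb, 39 mm across, 112 mm high; origin at the centre of its underside; to be left alone
- bottle_b: a second, equal dropper bottle; to be left alone
- jar: loose white jar, 72 mm across, 85 mm high; origin at the centre of its underside; to be left alone
- petri: loose petri dish with orange contents seen under its clear lid, 86 mm across, 15 mm high; origin at the centre of its underside; to be left alone
Things that resemble listed ones, but are neither listed nor needed, are in the scene too. Leave any blue or orange look-alike of the rack alone.

How it is judged:
On the way, in this order (a step that is already met when the one before it is completed fails the run):
1. the rack is lifted clear, held by its handle (height (world z) of rack above 0.06 m and distance between the grasp point and handle below 0.042 m and contact force between the fingers and rack above 0.5 N), for 0.2 s.
2. the rack stands in the open dish and is released, before the handwheel is turned (horizontal distance between rack and dish_floor below 0.018 m and z of rack in the frame of dish_floor below 0.006 m and angle between rack's own z axis and vertical below 0.1 rad and contact force between the fingers and rack below 0.1 N and value of joint handwheel below 0.6 rad), for 0.2 s.
At the end, for the whole second after the job is handed in: the rack stands at rest in the white dish (centre within 18 mm of the dish's, underside within 6 mm of its floor, tilt under 0.1 rad), the handwheel stands within 0.8 rad of two full turns clockwise, and bottles, jar and petri dish stand upright (horizontal distance between rack and dish_floor below 0.018 m and z of rack in the frame of dish_floor below 0.006 m and angle between rack's own z axis and vertical below 0.1 rad and value of joint handwheel between 11.766 and 13.366 rad and linear speed of rack below 0.02 m/s and angle between each of bottle_a, bottle_b, jar, petri's own z axis and vertical below 0.2 rad); the robot touches nothing.
It fails at once if a bottle, the jar or the petri dish is moved by more than 30 mm (distance of any of bottle_a, bottle_b, jar, petri from where it was at the start of the episode above 0.03 m).
It fails at once if the rack is tipped by more than 0.6 rad (angle between rack's own z axis and vertical above 0.6 rad).
It fails at once if the rack is dropped (moves faster than 0.5 m/s while no finger touches it) (linear speed of rack above 0.5 m/s and contact force between the fingers and rack below 0.05 N).
It also fails if it takes over 67 s, if anything falls off the work surface, if the arm or the gripper's body presses on something with over 40 N, if the wrist force passes 120 N, or if a joint passes its speed limit or range.

ROBOT

A 6-joint arm with a two-finger parallel gripper is mounted at the origin on the work surface. World frame = base frame: x ahead of the robot, y to its left, z up, the work surface at z = 0. Lengths are in m, angles in rad, forces in N, time in s.
With the tool pointing down it reaches from about 0.375 to 0.9 m from the base axis. Payload 3.1 kg.
Tool frame: the origin (TCP) lies midway between the tips of the shut fingers; the grasp point (between the pads) lies manip.hold_point_z behind it (manip.hold_point_z is the distance from the TCP to the grasp point, in m); z points along the fingers, y is the direction in which the jaws open and shut (so a half turn about z gives the same grasp; the last joint's range is limited). The gripper opens to 85 mm and grips with 20 to 120 N. Pads are 22 mm wide; open, the fingers measure 114 mm over their backs; the gripper's body (76 mm by 85 mm) begins 54 mm behind the grasp point. The pads swing forward as they close: fully open they stand 13 mm farther back than shut.
Start: joints at [-1.385, 0.527, 1.433, -0, 1.181, -0.178], TCP at [0.222, -0.584, 0.197] pointing down, gripper open.
Joint ranges: [-3.08, 3.08], [-0.75, 2.2], [0.22, 2.44], [-1.43, 4.57], [0, 2.65], [-2.85, 2.85]. Speed limits (rad/s): [2.79, 2.79, 3.14, 3.14, 3.14, 3.14].

INTERFACE

Orientations are given as a unit quaternion [x, y, z, w].
In Python, from station import manip, snapshot, workorder, models gives the robot as it stands.
- The arm moves only by the tool jog_arm, never from a script. Its argument "commands" is a list of rows, each a list of 5 numbers: the opening in per cent of the stroke, from 0 (shut) to 100 (fully open), then the shift along the world's x, y, z in cm, then the turn about the world's z in rad. A call has 1 to 8 rows; each row shifts and turns the pose as measured when the row begins; what a row does not reach is not made up. A row lasts 1/12 s, in which the tool goes at most 41.7 mm and 7.16 degrees, less where a joint would pass 70% of its speed; a pose out of reach is approached as far as the arm can. A call with a gripper value outside its range is refused whole. The fingers move at their own pace and stop on an object; "squeeze" is the grip in N (left out, the last holds). Time passes only in rows, so rows that do not move let the fingers close. It gives the time, the measured TCP pose, the force and the opening at its end, in the units of the state.
- manip.sense(): the state, without advancing time (a new reading comes with each control period).
- snapshot(name): name is "scene" or "side" or "wrist"; returns a dict with "image" (384x512x3 uint8, red, green, blue), "intrinsics" (3x3 intrinsics, pixels), "extrinsics" (4x4, takes a point from camera to world coordinates); the wrist camera has in their place "hand_eye" (4x4, takes a point from camera to tool coordinates, whose origin is the TCP and whose axes are the flange's). Camera axes: x right, y down, z forward; pixel columns grow to the right and rows downward; lengths in m; the calibration is good to about 2 mm. A picture is of the moment at which its call begins: read the wrist's pose just before it. There is no depth.
- workorder.sign_off(): hands the job in, once; it reports no verdict.
Trained networks look in a picture, given as the dict that the camera call returned (one of the last four; its "shot" number tells which), for a name from the list of things; names that differ only in an ending like _2 or _b are one class to them, and where a whole thing is asked for, a point or a joint stands for the part that bears it (a point fixed in the world has none). Each returns a list of dicts, best first, with "score" (0 to 1); they miss things now and then, are a little off and sometimes report something else, mostly with a low value. They report only what shows in the picture. A call takes as long as a camera call. They do not tell look-alikes from the thing itself.
- models.find_in(picture, name): "centre" ([x, y, z] in m, in world coordinates, good to about 4 mm: the middle of the surface that is visible of it).
- models.pinpoint(picture, name): "centre" ([x, y, z] in m, in world coordinates, good to about 4 mm: a listed point, or the origin of a listed thing).
The state is a dict: "t": time; "q": joint angles; "qd": joint speeds; "tau": joint torques, N m; "tcp_pos": TCP position; "tool_rot": TCP orientation; "force": force on the tool from outside, world axes, zero at the start; "ft_torque": the same for the moment, N m; "finger_gap": opening from 0.0 (shut) to 1.0 (fully open).
Only numpy, scipy, OpenCV 4.12 (cv2) and the standard library are available. Lean on these libraries where they do the work, as an engineer would, in place of code of your own. Each camera call takes 0.05 s, during which the arm holds its last target. There are 200 camera calls.

## Working session

There is one attempt and no reset: what is moved stays moved. The work goes in short steps, Python scripts to look and compute and a tool call to move; the robot and the scene stay as the last step left them, time stands still between calls to the robot, and variables do not carry over. Pictures are saved under pics/ and viewed, about 8 in all and at most 12, crops included, and the job is handed in when it is done.

Besides the shell and the picture viewer there is one more tool, called in YAML: its name, and indented under it one key for each argument. jog_arm: Moves the arm, as the interface text tells. Its arguments: {"type":"object","properties":{"commands":{"type":"array","items":{"type":"array","items":{"type":"number"}}},"squeeze":{"type":"number"}},"required":["commands"]}

```bash
mkdir -p pics; cat > h.py <<'E'
import cv2,numpy as np
from station import manip,snapshot,workorder,models
np.set_printoptions(precision=4,suppress=True)
def save(p,n): cv2.imwrite(f'pics/{n}.png',p['image'][:,:,::-1])
def proj(p,X):
    T=np.linalg.inv(p['extrinsics']);c=T[:3,:3]@np.array(X)+T[:3,3];u=p['intrinsics']@c;return u[:2]/u[2]
E
python3 - <<'E'
from h import *
print(manip.hold_point_z,manip.sense())
ims=[]
for c in ['scene','side']:
    p=snapshot(c);ims.append(p['image'])
    for n in ['rack','handle','mat','dryer','dish_floor','wheel_axis','knob_grip','bottle_a','jar','petri']:
        for d in models.pinpoint(p,n)[:3]:
            print(c,n,round(d['score'],2),np.array(d['centre']),proj(p,d['centre']).round())
cv2.imwrite('pics/a.png',ims[0][:,:,::-1]);cv2.imwrite('pics/b.png',ims[1][:,:,::-1])
E
```

```text
0.0187 {'t': 0.0, 'q': array([-1.3855,  0.5285,  1.4339,  0.    ,  1.1814, -0.1785]), 'qd': array([-0.0011,  0.0009,  0.0002, -0.0008,  0.0004,  0.    ]), 'tau': array([  0.    , -44.2348, -17.8025,  -0.0002,   0.0085,   0.    ]), 'tcp_pos': array([ 0.2223, -0.5833,  0.1962]), 'tool_rot': array([ 0.9835,  0.1809,  0.    , -0.0011]), 'force': array([-0.619 ,  0.2997, -0.1672]), 'ft_torque': array([ 0.065 , -0.03  ,  0.0282]), 'finger_gap': 0.9996312042386535}
scene rack 0.86 [0.5087 0.5341 0.0019] [402. 275.]
scene rack 0.85 [0.3055 0.5475 0.0001] [424. 223.]
scene rack 0.81 [0.2534 0.3898 0.0006] [378. 192.]
scene handle 0.9 [0.2556 0.3848 0.0986] [384. 172.]
scene handle 0.74 [0.506  0.5317 0.0968] [411. 257.]
scene handle 0.71 [0.4489 0.329  0.1023] [345. 211.]
scene mat 0.72 [0.469  0.309  0.0044] [330. 232.]
scene dryer 0.62 [ 0.5034 -0.109   0.0015] [204. 190.]
scene dish_floor 0.81 [ 0.4852 -0.0047  0.072 ] [234. 184.]
scene wheel_axis 0.87 [ 0.5316 -0.3502  0.113 ] [130. 147.]
scene knob_grip 0.54 [ 0.4885 -0.3567  0.1098] [137. 138.]
scene knob_grip 0.47 [0.4537 0.3317 0.1   
[... 495 characters left out ...]
andle 0.95 [0.3117 0.5441 0.0983] [270. 351.]
side handle 0.69 [0.5115 0.5347 0.0992] [189. 328.]
side mat 0.86 [0.4691 0.3153 0.0043] [232. 273.]
side dryer 0.74 [ 0.5055 -0.1093 -0.0002] [252. 174.]
side dish_floor 0.8 [ 0.4855 -0.007   0.0733] [251. 180.]
side dish_floor 0.5 [ 0.5342 -0.3498  0.1129] [259. 111.]
side wheel_axis 0.73 [ 0.534  -0.35    0.1133] [259. 111.]
side knob_grip 0.5 [ 0.485  -0.3584  0.1131] [272. 111.]
side knob_grip 0.25 [0.4678 0.3155 0.0008] [232. 274.]
side bottle_a 0.7 [0.6314 0.3311 0.003 ] [179. 267.]
side bottle_a 0.53 [0.6584 0.2514 0.0015] [180. 244.]
side jar 0.79 [ 0.7021 -0.389  -0.0031] [223. 123.]
side petri 0.65 [ 0.6437  0.4386 -0.0001] [161. 299.]
```

View pics/a.png

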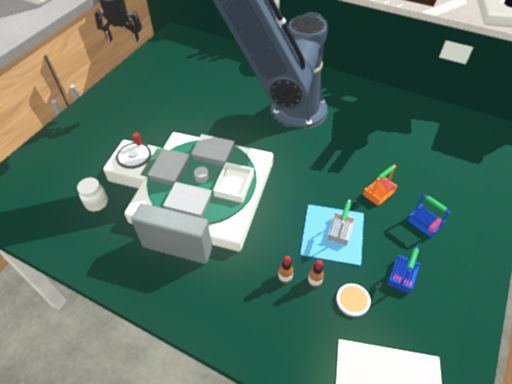

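View pics/b.png

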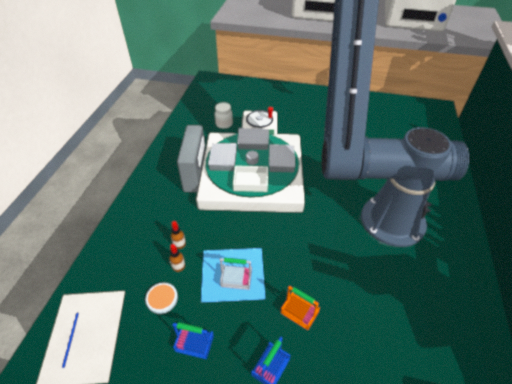

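The steel rack with the green handle stands on the blue mat (scene image 342,228; side image 235,275). The orange and blue ones are look-alikes. The networks' rack at (0.453, 0.332) matches it, and the dryer's yaw is about 0.19 rad. I'll travel over the dryer at a safe height.

jog_arm:
  commands:
    - [100,2.1,3.4,1,0]
    - [100,2.1,3.4,1,0]
    - [100,2.1,3.4,1,0]
    - [100,2.1,3.4,1,0]
    - [100,2.1,3.4,1,0]
    - [100,2.1,3.4,1,0]
    - [100,2.1,3.4,0,0]
    - [100,2.1,3.4,0,0]

```text
t: 1.77
tcp_pos: [0.3896, -0.3121, 0.2582]
tool_rot: [0.985, 0.173, 0.001, 0.004]
force: [0.5, -0.1, 0.3]
finger_gap: 1.003
```

jog_arm:
  commands:
    - [100,2,3.5,0,0]
    - [100,2,3.5,0,0]
    - [100,0.5,4.1,0,0]
    - [100,0,4.1,0,0]
    - [100,0,4.1,0,0]
    - [100,0,4.1,0,0]
    - [100,0,4.1,0,0]
    - [100,0,4.1,0,0]

```text
t: 2.43
tcp_pos: [0.4402, 0.01, 0.2614]
tool_rot: [0.985, 0.172, 0.006, 0.008]
force: [0.8, -0.6, 0.7]
finger_gap: 1.002
```

jog_arm:
  commands:
    - [100,0,4.1,0,0]
    - [100,0,4.1,0,0]
    - [100,0,4.1,0,0]
    - [100,0,4.1,0,0]
    - [100,0.2,4.1,0,0]
    - [100,0.2,4.1,0,0]
    - [100,0.4,4,0,0]
    - [100,0,0,0,0]

```text
t: 3.1
tcp_pos: [0.4453, 0.3084, 0.2642]
tool_rot: [0.984, 0.176, 0.011, 0.006]
force: [0.5, -0.6, 0.7]
finger_gap: 0.996
```

```bash
cat >> h.py <<'E'
from scipy.spatial.transform import Rotation as R
def wrist():
    s=manip.sense();p=snapshot('wrist');T=np.eye(4);T[:3,:3]=R.from_quat(s['tool_rot']).as_matrix();T[:3,3]=s['tcp_pos']
    p['extrinsics']=T@p['hand_eye'];return s,p
def back(p,uv,z):
    uv=np.atleast_2d(uv);d=np.c_[uv,np.ones(len(uv))]@np.linalg.inv(p['intrinsics']).T@p['extrinsics'][:3,:3].T
    o=p['extrinsics'][:3,3];return o+d*((z-o[2])/d[:,2])[:,None]
def psi(s): x=R.from_quat(s['tool_rot']).as_matrix()[:,0];return np.arctan2(x[1],x[0])
def bar(p,z,near,tol=.06):
    h=cv2.cvtColor(p['image'],cv2.COLOR_RGB2HSV);m=cv2.inRange(h,(45,120,70),(80,255,255))
    v,u=np.nonzero(m);X=back(p,np.c_[u,v],z);k=np.linalg.norm(X[:,:2]-near,axis=1)<tol;X=X[k,:2]
    c,sz,a=cv2.minAreaRect(X.astype(np.float32)*1000);w,vv=np.linalg.eigh(np.cov(X.T));d=vv[:,1]
    return len(X),np.array(c)/1000,X.mean(0),sz,np.arctan(d[1]/d[0])
E
python3 - <<'E'
from h import *
s,p=wrist();save(p,'c');print(s['tcp_pos'],psi(s))
print('wrist bar',bar(p,.104,[.45,.33]))
for n in ['rack','handle']:
    for d in models.pinpoint(p,n)[:2]: print(n,d['score'],np.array(d['centre']),proj(p,d['centre']))
p=snapshot('side');print('side',bar(p,.107,[.45,.33]))
E
```

```text
[0.4453 0.3084 0.2642] 0.35323576019019426
wrist bar (537, array([0.4505, 0.3307]), array([0.4512, 0.3308]), (60.46588897705078, 11.584257125854492), np.float64(0.11855726934673817))
rack 0.83 [0.3099 0.5473 0.0054] [ 69.0928 189.6818]
rack 0.62 [ 0.2559  0.3933 -0.0021] [161.9649 251.4768]
handle 0.75 [0.3054 0.5444 0.0995] [ 24.3527 213.6674]
handle 0.63 [0.5059 0.5309 0.1045] [67.3207 42.6735]
side (86, array([0.4522, 0.3341]), array([0.4523, 0.3339]), (58.73119354248047, 12.517022132873535), np.float64(0.10090202812527807))
```

View pics/c.png

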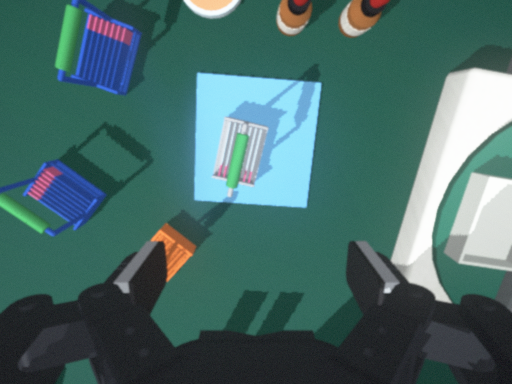

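The wrist image shows the steel rack at (240,155) with its green bar. The bar measures at (0.451, 0.331) with yaw 0.11, is 60 mm long, and agrees with the side view. I'm descending now.

jog_arm:
  commands:
    - [100,0.6,2.3,0,-0.12]
    - [100,0,0,-3,-0.12]
    - [100,0,0,-4,0]
    - [100,0,0,-4,0]
    - [100,0,0,-3,0]
    - [100,0,0,0,0]

```text
t: 3.8
tcp_pos: [0.4557, 0.3147, 0.125]
tool_rot: [0.999, 0.04, 0.013, 0.008]
force: [-1.3, -1.0, 0.0]
finger_gap: 1.003
```

```bash
python3 - <<'E'
from h import *
s,p=wrist();save(p,'d');print(s['tcp_pos'],psi(s));print(bar(p,.104,[.45,.33]))
E
```

```text
[0.4557 0.3147 0.125 ] 0.08012233904444777
(1544, array([0.4494, 0.3304]), array([0.4506, 0.3306]), (63.740455627441406, 12.708212852478027), np.float64(0.12000860896611688))
```

jog_arm:
  commands:
    - [100,-0.5,1.6,0,0.035]
    - [100,0,0,-2,0]
    - [100,0,0,0,0]

```text
t: 4.1
tcp_pos: [0.4567, 0.3291, 0.1125]
tool_rot: [0.998, 0.055, 0.018, 0.006]
force: [-0.9, -0.0, -0.7]
finger_gap: 0.998
```

```bash
python3 - <<'E'
from h import *
s=manip.sense();print(s['tcp_pos'],psi(s),R.from_quat(s['tool_rot']).as_matrix()[:,2])
E
```

```text
[0.4567 0.3291 0.1125] 0.1097556104293972 [ 0.0368 -0.0106 -0.9993]
```

jog_arm:
  commands:
    - [100,-0.5,0.2,-1.5,0]
    - [100,0,0,-1.2,0]
    - [100,0,0,-0.5,0]
    - [100,0,0,0,0]

```text
t: 4.43
tcp_pos: [0.4593, 0.3313, 0.0901]
tool_rot: [0.998, 0.052, 0.026, 0.003]
force: [0.1, -0.4, 0.5]
finger_gap: 0.997
```

```bash
python3 - <<'E'
from h import *
s=manip.sense();print(s['tcp_pos'],psi(s),R.from_quat(s['tool_rot']).as_matrix()[:,2])
E
```

```text
[0.4593 0.3313 0.0901] 0.10480975689202701 [ 0.0521 -0.004  -0.9986]
```

jog_arm:
  commands:
    - [100,-0.8,0,-0.4,0]
    - [100,-0.3,0,0,0]
    - [0,0,0,0,0]
    - [0,0,0,0,0]
    - [0,0,0,0,0]
    - [0,0,0,0,0]
    - [0,0,0,0,0]
    - [0,0,0,0,0]
  squeeze: 50

```text
t: 5.1
tcp_pos: [0.4511, 0.3321, 0.0923]
tool_rot: [0.998, 0.051, 0.031, 0.001]
force: [0.8, -0.8, -0.2]
finger_gap: 0.142
```

jog_arm:
  commands:
    - [0,0,0,0,0]
    - [0,0,0,0,0]
    - [0,0,0,0,0]
    - [0,0,0,0,0]

```text
t: 5.43
tcp_pos: [0.4512, 0.3321, 0.0921]
tool_rot: [0.998, 0.051, 0.031, 0.002]
force: [-0.8, 0.6, 0.3]
finger_gap: -0.007
```

```bash
python3 - <<'E'
from h import *
s=manip.sense();print(s['tcp_pos'],psi(s),R.from_quat(s['tool_rot']).as_matrix()[:,2])
E
```

```text
[0.4512 0.3321 0.0921] 0.1032250503104567 [ 0.0612  0.0001 -0.9981]
```

```bash
python3 - <<'E'
from h import *
s,p=wrist();p2=snapshot('scene');p3=snapshot('side')
for n,q in(('wrist',p),('scene',p2),('side',p3)): print(n,bar(q,.104,[.45,.33],.08))
c=lambda q:cv2.resize(q['image'][(a:=int(proj(q,[.45,.33,.1])[1]))-50:a+50,(b:=int(proj(q,[.45,.33,.1])[0]))-65:b+65],(390,300),interpolation=cv2.INTER_CUBIC)
im=np.vstack([np.hstack([c(p2),c(p3)]),cv2.resize(p['image'],(390,292))[:, :].repeat(1,0) if 0 else np.hstack([cv2.resize(p['image'],(390,292)),np.zeros((292,390,3),np.uint8)])])
cv2.imwrite('pics/e.png',im[:,:,::-1])
E
```

```text
wrist (1139, array([0.4298, 0.3646]), array([0.4655, 0.3334]), (95.28374481201172, 84.47278594970703), np.float64(-0.5668141939228397))
scene (61, array([0.4627, 0.3601]), array([0.457 , 0.3445]), (60.26739501953125, 63.456031799316406), np.float64(-1.5038077407313077))
side (85, array([0.4523, 0.3323]), array([0.452 , 0.3322]), (58.740718841552734, 12.292803764343262), np.float64(0.10363181523351118))
```

View pics/e.png

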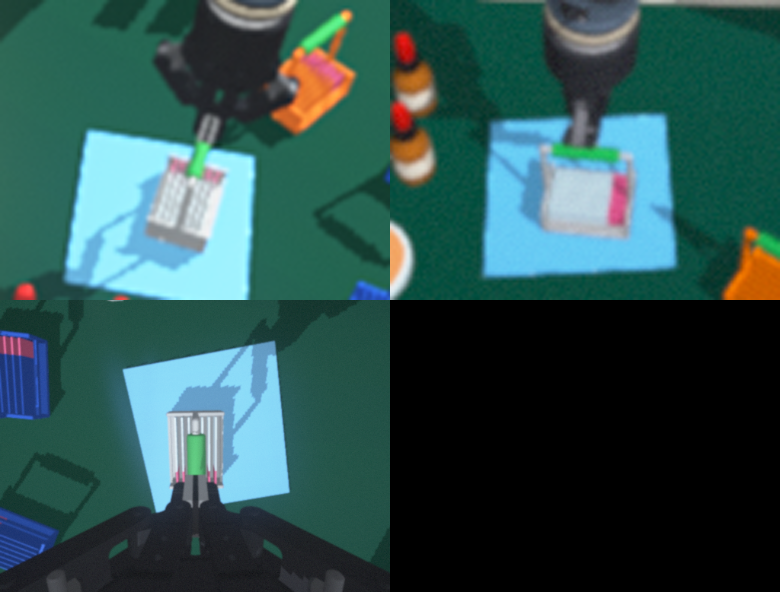

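```bash
python3 - <<'E'
from h import *
s,p=wrist();p3=snapshot('side');p2=snapshot('scene');t=s['tcp_pos'];print(t,s['q'],s['finger_gap'],s['force'])
for n,q in(('wrist',p),('side',p3),('scene',p2)):
    f=lambda X:proj(q,X).round(0)
    print(n,'tcp',f(t),'tcp+2cm',f(t+[0,0,.02]),'bar',[f([.451+d*.994,.331+d*.11,.104]) for d in(-.031,0,.031)])
crop=lambda q,k:cv2.resize(q['image'][k[1]:k[1]+k[3],k[0]:k[0]+k[2]],(390,300),interpolation=cv2.INTER_CUBIC)
u=proj(p3,t).astype(int);v=proj(p2,t).astype(int)
im=np.hstack([crop(p3,(u[0]-26,u[1]-20,52,40)),crop(p2,(v[0]-26,v[1]-20,52,40))])
im=np.vstack([im,crop(p,(190,170,130,100)).repeat(2,1)[:, :780]])
cv2.imwrite('pics/f.png',im[:,:,::-1])
E
```

```text
[0.4512 0.3321 0.0921] [ 0.4511  0.5707  1.7326 -0.0377  0.7835  1.9448] -0.002297291123535042 [-0.3363 -0.2786 -0.1305]
wrist tcp [255. 221.] tcp+2cm [255. 232.] bar [array([257., 277.]), array([257., 228.]), array([256., 176.])]
side tcp [235. 263.] tcp+2cm [235. 259.] bar [array([246., 261.]), array([235., 260.]), array([224., 259.])]
scene tcp [345. 214.] tcp+2cm [346. 209.] bar [array([348., 203.]), array([345., 211.]), array([342., 220.])]
```

View pics/f.png

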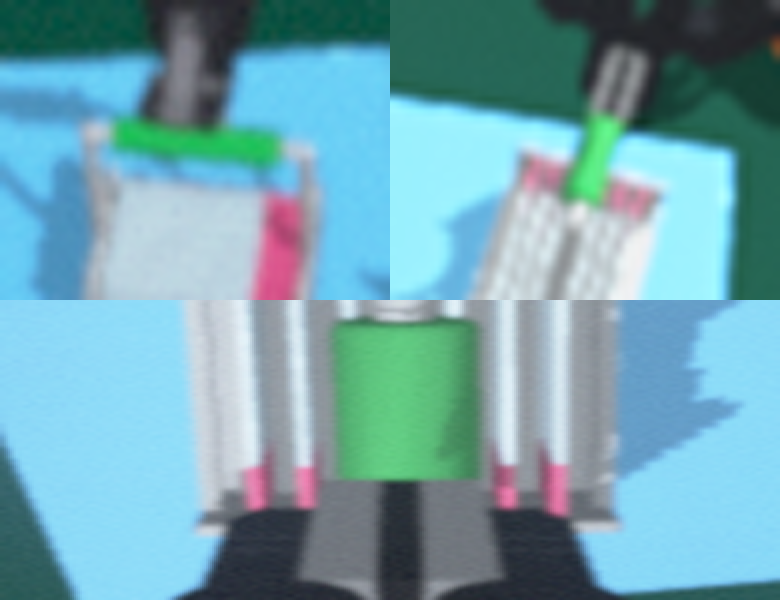

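The fingers shut above the bar: the crop shows both grey pads ending on top of the green bar, and the gap reads 0. The rack hasn't moved. I'll reopen, go about 2.2 cm deeper (there is free space below the bar) and grip again.

jog_arm:
  commands:
    - [100,0,0,0,0]
    - [100,0,0,0,0]
    - [100,0,0,0,0]
    - [100,0,0,0,0]
    - [100,0,0,0,0]
    - [100,0,0,0,0]
    - [100,0,0,0,0]
    - [100,0,0,0,0]

```text
t: 6.4
tcp_pos: [0.4512, 0.3321, 0.0922]
tool_rot: [0.998, 0.051, 0.031, 0.002]
force: [0.2, 0.0, -0.5]
finger_gap: 0.999
```

jog_arm:
  commands:
    - [100,0,0,-0.7,0]
    - [100,0,0,-0.7,0]
    - [100,-0.3,0,-0.7,0]
    - [100,0,0,0,0]

```text
t: 6.73
tcp_pos: [0.4481, 0.3321, 0.0693]
tool_rot: [0.998, 0.051, 0.031, 0.001]
force: [-1.1, -0.1, 1.0]
finger_gap: 1.005
```

jog_arm:
  commands:
    - [0,0,0,0,0]
    - [0,0,0,0,0]
    - [0,0,0,0,0]
    - [0,0,0,0,0]
    - [0,0,0,0,0]
    - [0,0,0,0,0]
    - [0,0,0,0,0]
    - [0,0,0,0,0]
  squeeze: 50

```text
t: 7.4
tcp_pos: [0.4473, 0.3318, 0.0683]
tool_rot: [0.998, 0.052, 0.03, 0.002]
force: [0.8, 0.3, -1.6]
finger_gap: 0.134
```

jog_arm:
  commands:
    - [0,0,0,0,0]
    - [0,0,0,0,0]

```text
t: 7.57
tcp_pos: [0.4473, 0.3317, 0.0683]
tool_rot: [0.998, 0.051, 0.03, 0.002]
force: [0.9, 0.3, -1.1]
finger_gap: 0.134
```

jog_arm:
  commands:
    - [0,0,0,1,0]
    - [0,0,0,1.5,0]
    - [0,0,0,2,0]
    - [0,0,0,2,0]
    - [0,0,0,2,0]
    - [0,0,0,2,0]
    - [0,0,0,2,0]
    - [0,0,0,0,0]

```text
t: 8.23
tcp_pos: [0.4428, 0.3298, 0.1994]
tool_rot: [0.998, 0.051, 0.026, 0.003]
force: [1.8, 0.7, -1.9]
finger_gap: 0.137
```

```bash
python3 - <<'E'
from h import *
s,p=wrist();save(p,'g');print(s['tcp_pos'],psi(s),R.from_quat(s['tool_rot']).as_matrix()[:,2],s['finger_gap'],s['force'])
p=snapshot('side')
for n in ['rack','handle','dish_floor','dryer','wheel_axis','knob_grip']:
    for d in models.pinpoint(p,n)[:3]: print(n,d['score'],np.array(d['centre']))
E
```

```text
[0.4428 0.3298 0.1994] 0.10315274933885403 [ 0.0516 -0.004  -0.9987] 0.1373421871307653 [ 1.7823  0.702  -1.8865]
rack 0.92 [ 0.2609  0.3877 -0.0032]
rack 0.72 [ 0.306   0.5475 -0.0017]
rack 0.63 [0.4464 0.3298 0.1314]
handle 0.92 [0.4504 0.3281 0.2336]
handle 0.62 [0.3084 0.544  0.0973]
handle 0.6 [0.2597 0.3906 0.0972]
dish_floor 0.71 [ 0.4877 -0.0043  0.0719]
dish_floor 0.51 [0.6419 0.436  0.0029]
dryer 0.67 [ 0.5087 -0.1084 -0.0021]
knob_grip 0.51 [0.6426 0.4376 0.0016]
```

View pics/g.png

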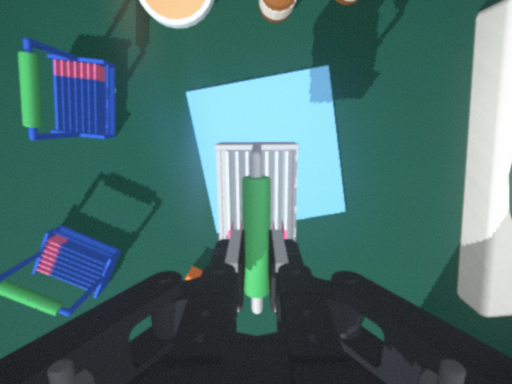

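The rack is in the grip: the wrist image shows the green bar between the pads at (257,238), and side pinpoint puts the rack at z = 0.131. I'll carry it to the dish.

jog_arm:
  commands:
    - [0,0.3,-2.5,0,0.02]
    - [0,0.4,-3.5,0,0.02]
    - [0,0.4,-3.5,0,0.02]
    - [0,0.4,-3.5,0,0.02]
    - [0,0.4,-3.5,0,0]
    - [0,0.4,-3.5,0,0]
    - [0,0.4,-3.5,0,0]
    - [0,0.4,-3.5,0,0]

```text
t: 9.3
tcp_pos: [0.4682, 0.055, 0.188]
tool_rot: [0.995, 0.1, 0.017, 0.003]
force: [0.6, 0.1, -2.7]
finger_gap: 0.136
```

jog_arm:
  commands:
    - [0,0.4,-3.5,0,0]
    - [0,0.3,-2,0,0]
    - [0,0,-0.5,0,0]
    - [0,0,0,0,0]
    - [0,0,0,0,0]

```text
t: 9.72
tcp_pos: [0.4758, -0.015, 0.1856]
tool_rot: [0.995, 0.095, 0.016, 0.004]
force: [-0.8, 0.1, -2.7]
finger_gap: 0.135
```

```bash
python3 - <<'E'
from h import *
s=manip.sense();t=s['tcp_pos'];print(t,psi(s),R.from_quat(s['tool_rot']).as_matrix()[:,2],s['finger_gap'],s['force'])
for c in ['side','scene']:
  p=snapshot(c);save(p,'h_'+c);print(c,'bar',bar(p,t[2]+.036,t[:2]))
  for n in ['rack','handle','dish_floor']:
    for d in models.pinpoint(p,n)[:3]:
      if np.linalg.norm(np.array(d['centre'])[:2]-t[:2])<.08: print(n,d['score'],np.array(d['centre']))
E
```

```text
[ 0.4758 -0.015   0.1856] 0.19114538438540213 [ 0.0323 -0.0041 -0.9995] 0.13500750621041266 [-0.7797  0.1053 -2.7102]
side bar (33, array([ 0.4793, -0.0092]), array([ 0.4868, -0.0092]), (56.37285232543945, 14.386569023132324), np.float64(0.269123236826502))
rack 0.84 [ 0.4794 -0.0154  0.1229]
handle 0.89 [ 0.4852 -0.0152  0.225 ]
dish_floor 0.79 [ 0.4866 -0.0062  0.0728]
scene bar (83, array([0.4626, 0.0081]), array([0.4714, 0.006 ]), (72.31280517578125, 61.04573440551758), np.float64(-0.47616303605078286))
rack 0.95 [ 0.4826 -0.0128  0.1219]
handle 0.75 [ 0.4803 -0.0149  0.2203]
dish_floor 0.59 [ 0.483  -0.0068  0.0729]
```

jog_arm:
  commands:
    - [0,0.5,0.9,0,0]
    - [0,0,0,-0.8,0]
    - [0,0,0,-0.5,0]
    - [0,0,0,0,0]

```text
t: 10.45
tcp_pos: [0.482, -0.003, 0.1725]
tool_rot: [0.995, 0.098, 0.017, 0.004]
force: [-1.2, -0.7, -2.1]
finger_gap: 0.136
```

```bash
python3 - <<'E'
from h import *
s=manip.sense();t=s['tcp_pos'];print(t,psi(s),R.from_quat(s['tool_rot']).as_matrix()[:,2])
ims=[]
for c in ['side','scene']:
  p=snapshot(c)
  u=proj(p,[.486,-.006,.11]).astype(int);ims.append(cv2.resize(p['image'][u[1]-45:u[1]+45,u[0]-40:u[0]+40],(390,438),interpolation=cv2.INTER_CUBIC))
  for n in ['rack','dish_floor']:
    for d in models.pinpoint(p,n)[:3]:
      if np.linalg.norm(np.array(d['centre'])[:2]-t[:2])<.08: print(c,n,d['score'],np.array(d['centre']))
s,p=wrist();ims=np.hstack(ims);save(p,'w1')
cv2.imwrite('pics/i.png',ims[:,:,::-1])
E
```

```text
[ 0.482  -0.003   0.1725] 0.1960664185783919 [ 0.0352 -0.0046 -0.9994]
side dish_floor 0.57 [ 0.488  -0.0081  0.0733]
scene rack 0.82 [ 0.4885 -0.0045  0.1121]
scene dish_floor 0.56 [ 0.4852 -0.0079  0.0739]
```

View pics/i.png

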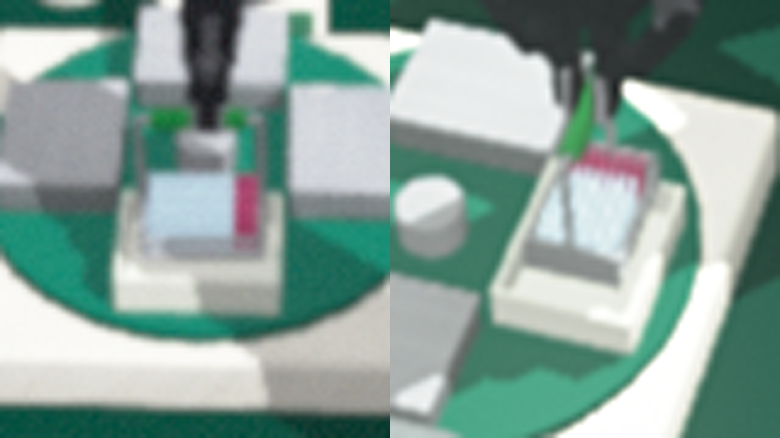

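In both views the rack hangs upright over the white dish and is aligned with it, about 3 mm too far to +y. I'll correct that and lower.

jog_arm:
  commands:
    - [0,-0.1,-0.4,-0.3,0]
    - [0,0,0,-0.8,0]
    - [0,0,0,-0.8,0]
    - [0,0,0,-0.5,0]
    - [0,0,0,0,0]

```text
t: 11.22
tcp_pos: [0.4818, -0.0089, 0.1479]
tool_rot: [0.995, 0.097, 0.019, 0.005]
force: [-0.8, 0.1, -2.8]
finger_gap: 0.136
```

```bash
python3 - <<'E'
from h import *
s=manip.sense();t=s['tcp_pos'];print(t,psi(s),s['force'],s['ft_torque'],R.from_quat(s['tool_rot']).as_matrix()[:,2])
E
```

```text
[ 0.4818 -0.0089  0.1479] 0.19395700774899066 [-0.8015  0.0956 -2.7657] [ 0.0508  0.0675 -0.0087] [ 0.0389 -0.0058 -0.9992]
```

jog_arm:
  commands:
    - [0,0,0.15,-0.4,0]
    - [0,0,0,-0.3,0]
    - [0,0,0,0,0]

```text
t: 11.47
tcp_pos: [0.4814, -0.0074, 0.1394]
tool_rot: [0.995, 0.097, 0.018, 0.005]
force: [-0.5, -0.8, 0.1]
finger_gap: 0.141
```

jog_arm:
  commands:
    - [0,0,0,-0.2,0]
    - [0,0,0,-0.15,0]
    - [0,0,0,0,0]

```text
t: 11.72
tcp_pos: [0.4831, -0.0093, 0.1389]
tool_rot: [0.995, 0.098, 0.02, 0.007]
force: [-0.9, 0.0, -2.6]
finger_gap: 0.136
```

jog_arm:
  commands:
    - [0,0,0.1,-0.2,0]
    - [0,0,0,-0.1,0]
    - [0,0,0,0,0]

```text
t: 11.97
tcp_pos: [0.4848, -0.0096, 0.1389]
tool_rot: [0.995, 0.098, 0.022, 0.009]
force: [-0.0, 0.2, -1.2]
finger_gap: 0.135
```

```bash
python3 - <<'E'
from h import *
s=manip.sense();t=s['tcp_pos'];print(t,psi(s),s['force'],R.from_quat(s['tool_rot']).as_matrix()[:,2])
for c in ['side','scene']:
  p=snapshot(c)
  for n in ['rack','handle','dish_floor']:
    for d in models.pinpoint(p,n)[:3]:
      if np.linalg.norm(np.array(d['centre'])[:2]-t[:2])<.08: print(c,n,d['score'],np.array(d['centre']))
E
```

```text
[ 0.4848 -0.0096  0.1389] 0.19727121222598387 [-0.0452  0.2096 -1.172 ] [ 0.0462 -0.0133 -0.9988]
side rack 0.75 [ 0.4923 -0.0105  0.0759]
side handle 0.76 [ 0.4919 -0.0084  0.1763]
side dish_floor 0.86 [ 0.4891 -0.0048  0.0719]
scene rack 0.9 [ 0.4901 -0.0093  0.0788]
scene handle 0.85 [ 0.4884 -0.0105  0.1731]
scene dish_floor 0.63 [ 0.488  -0.0095  0.0751]
```

jog_arm:
  commands:
    - [0,-0.3,0.2,0,0]
    - [20,0,0,0,0]
    - [30,0,0,0,0]
    - [60,0,0,0,0]
    - [60,0,0,0,0]
    - [60,0,0,0,0]
    - [60,0,0,0,0]

```text
t: 12.95
tcp_pos: [0.4814, -0.007, 0.1374]
tool_rot: [0.995, 0.098, 0.022, 0.009]
force: [0.2, 0.1, 0.7]
finger_gap: 0.603
```

jog_arm:
  commands:
    - [60,0,0,1,0]
    - [60,0,0,2,0]
    - [60,0,0,2,0]
    - [60,0,0,2,0]
    - [60,0,0,2,0]
    - [60,0,0,0,0]

```text
t: 13.45
tcp_pos: [0.4787, -0.0063, 0.2287]
tool_rot: [0.995, 0.098, 0.018, 0.007]
force: [1.1, 0.6, 0.3]
finger_gap: 0.602
```

```bash
python3 - <<'E'
from h import *
s=manip.sense();t=s['tcp_pos'];print(s['t'],t,psi(s),s['force'],s['finger_gap'],R.from_quat(s['tool_rot']).as_matrix()[:,2])
ims=[]
for c in ['side','scene']:
  p=snapshot(c)
  u=proj(p,[.486,-.006,.11]).astype(int);ims.append(cv2.resize(p['image'][u[1]-45:u[1]+45,u[0]-40:u[0]+40],(390,438),interpolation=cv2.INTER_CUBIC))
  for n in ['rack','handle','dish_floor','wheel_axis','knob_grip']:
    for d in models.pinpoint(p,n)[:3]:
      X=np.array(d['centre'])
      if X[1]<.05: print(c,n,d['score'],X)
cv2.imwrite('pics/j.png',np.hstack(ims)[:,:,::-1])
E
```

```text
13.45 [ 0.4787 -0.0063  0.2287] 0.19680988853901293 [1.1488 0.5943 0.3427] 0.601834044765639 [ 0.0374 -0.0104 -0.9992]
side rack 0.8 [ 0.4867 -0.0061  0.0769]
side handle 0.68 [ 0.4901 -0.0088  0.1758]
side dish_floor 0.96 [ 0.4911 -0.0083  0.0749]
side wheel_axis 0.57 [ 0.5334 -0.351   0.1109]
side knob_grip 0.38 [ 0.4869 -0.348   0.1118]
side knob_grip 0.36 [ 0.5113 -0.1107 -0.0011]
scene rack 0.61 [ 0.4891 -0.0104  0.0773]
scene dish_floor 0.6 [ 0.4894 -0.0074  0.0724]
scene wheel_axis 0.7 [ 0.5332 -0.3485  0.1145]
scene knob_grip 0.43 [ 0.4876 -0.3446  0.1123]
```

View pics/j.png

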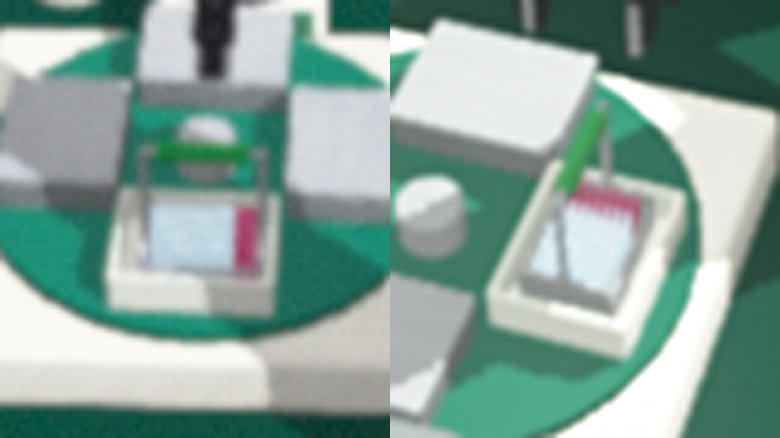

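The rack stands upright and is centred in the white dish in both views (side crop 205,240; scene crop 585,245). The wheel has been nudged by about 0.25 rad, which is within the limit. Next I'll go over the knob.

jog_arm:
  commands:
    - [60,0,-3.5,0,0]
    - [60,0,-4,0,0]
    - [60,0,-4,0,0]
    - [60,0,-4,0,0]
    - [60,0.2,-4,0,0]
    - [60,0.2,-4,0,0]
    - [60,0.2,-4,0,0]
    - [60,0.2,-4,0,0]

```text
t: 14.72
tcp_pos: [0.4812, -0.3236, 0.2241]
tool_rot: [0.994, 0.106, 0.014, 0.003]
force: [0.8, -0.0, 0.4]
finger_gap: 0.597
```

jog_arm:
  commands:
    - [60,0,-1,0,0]
    - [60,0,0,0,0]
    - [60,0,0,0,0]

```text
t: 14.97
tcp_pos: [0.4811, -0.3443, 0.2231]
tool_rot: [0.995, 0.101, 0.014, 0.005]
force: [-0.3, 0.3, -0.5]
finger_gap: 0.6
```

```bash
cat >> h.py <<'E'
def red(p,z,near,tol=.07):
    h=cv2.cvtColor(p['image'],cv2.COLOR_RGB2HSV);m=cv2.inRange(h,(0,150,80),(8,255,255))|cv2.inRange(h,(172,150,80),(180,255,255))
    v,u=np.nonzero(m);X=back(p,np.c_[u,v],z);X=X[np.linalg.norm(X[:,:2]-near,axis=1)<tol,:2]
    return (len(X),X.mean(0),np.ptp(X,axis=0)) if len(X) else 0
E
python3 - <<'E'
from h import *
s,p=wrist();save(p,'k');print(s['t'],s['tcp_pos'],psi(s),R.from_quat(s['tool_rot']).as_matrix()[:,2])
print('red',red(p,.125,[.488,-.347]))
for n in ['wheel_axis','knob_grip']:
    for d in models.pinpoint(p,n)[:2]: print(n,d['score'],np.array(d['centre']),proj(p,d['centre']))
p=snapshot('side');print('red',red(p,.115,[.488,-.347]))
p=snapshot('scene');print('red',red(p,.115,[.488,-.347]))
E
```

```text
14.9667 [ 0.4811 -0.3443  0.2231] 0.2023902797976089 [ 0.0296 -0.0077 -0.9995]
red (281, array([ 0.4905, -0.3467]), array([0.0171, 0.0181]))
knob_grip 0.59 [ 0.4909 -0.3438  0.1137] [255.4267 173.2605]
red (37, array([ 0.4899, -0.3465]), array([0.0233, 0.0665]))
red (63, array([ 0.4914, -0.3434]), array([0.0405, 0.0474]))
```

View pics/k.png

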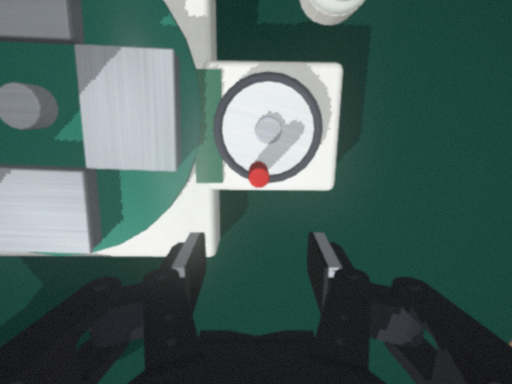

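The wrist image shows the wheel with hub at (268,128) and knob top at (259,174).

```bash
python3 - <<'E'
from h import *
s,p=wrist();print(back(p,[268,128],.089),back(p,[269,127],.085),back(p,[259,172],.13), red(p,.130,[.488,-.347]))
E
```

```text
[[ 0.5349 -0.3457  0.089 ]] [[ 0.536  -0.3467  0.085 ]] [[ 0.496  -0.3436  0.13  ]] (280, array([ 0.4913, -0.3463]), array([0.017 , 0.0177]))
```

jog_arm:
  commands:
    - [60,0.9,-0.2,0,0]
    - [60,0,0,-3,0]
    - [60,0,0,-3,0]
    - [60,0,0,-1,0]
    - [60,0,0,0,0]

```text
t: 15.68
tcp_pos: [0.4964, -0.3421, 0.1559]
tool_rot: [0.994, 0.106, 0.018, 0.009]
force: [0.2, 0.4, 0.3]
finger_gap: 0.598
```

```bash
python3 - <<'E'
from h import *
s,p=wrist();print(s['tcp_pos'],psi(s),R.from_quat(s['tool_rot']).as_matrix()[:,2],red(p,.130,[.488,-.347]))
E
```

```text
[ 0.4964 -0.3421  0.1559] 0.21195138731131832 [ 0.0378 -0.0143 -0.9992] (502, array([ 0.4908, -0.3464]), array([0.0183, 0.0178]))
```

jog_arm:
  commands:
    - [60,-0.7,-0.5,0,-0.01]
    - [60,0,-0.1,-2,0]
    - [60,-0.1,-0.1,-2,0]
    - [60,0,0,-1.5,0]
    - [60,0,0,0,0]

```text
t: 16.15
tcp_pos: [0.4923, -0.3551, 0.1088]
tool_rot: [0.995, 0.1, 0.023, 0.016]
force: [-0.8, -0.6, -0.4]
finger_gap: 0.599
```

jog_arm:
  commands:
    - [60,0,0.9,-0.6,0]
    - [60,-0.1,0,-0.6,0]
    - [60,0,0,-0.1,0]
    - [60,0,0,0,0]

```text
t: 16.48
tcp_pos: [0.4929, -0.3483, 0.0998]
tool_rot: [0.994, 0.1, 0.026, 0.02]
force: [-0.1, -0.1, 0.5]
finger_gap: 0.601
```

```bash
python3 - <<'E'
from h import *
s,p=wrist();save(p,'l');print(s['tcp_pos'],psi(s),R.from_quat(s['tool_rot']).as_matrix()[:,2],red(p,.130,[.488,-.347]))
E
```

```text
[ 0.4929 -0.3483  0.0998] 0.20108123651527204 [ 0.0547 -0.0339 -0.9979] (944, array([ 0.4907, -0.3464]), array([0.0192, 0.0186]))
```

jog_arm:
  commands:
    - [60,-0.1,0.1,-0.6,0]
    - [0,0,0,0,0]
    - [0,0,0,0,0]
    - [0,0,0,0,0]
    - [0,0,0,0,0]
    - [0,0,0,0,0]
    - [0,0,0,0,0]
    - [0,0,0,0,0]
  squeeze: 40

```text
t: 17.2
tcp_pos: [0.4926, -0.348, 0.0954]
tool_rot: [0.994, 0.1, 0.026, 0.021]
force: [-0.1, 1.3, 0.3]
finger_gap: 0.193
```

```bash
python3 - <<'E'
from h import *
s,p=wrist();save(p,'m');print(s['tcp_pos'],s['finger_gap'],s['force'],red(p,.130,[.488,-.347]))
c=p['image'];cv2.imwrite('pics/m.png',c[:,:,::-1])
E
```

```text
[ 0.4926 -0.348   0.0954] 0.19291148853983453 [-0.0597  1.3288  0.2879] (980, array([ 0.491 , -0.3477]), array([0.0248, 0.0186]))
```

The knob is gripped: the gap of 0.193 against 0.135 for the bar matches 20 mm against 14 mm. I'll start cranking clockwise (-x → +y → +x).

jog_arm:
  commands:
    - [0,0.25,1.4,0,0]
    - [0,0.7,1.25,0,0]
    - [0,1.1,0.95,0,0]
    - [0,1.35,0.5,0,0]
    - [0,0,0,0,0]

```text
t: 17.67
tcp_pos: [0.5246, -0.3081, 0.0954]
tool_rot: [0.995, 0.099, 0.024, 0.023]
force: [1.5, -1.7, -1.5]
finger_gap: 0.189
```

```bash
cat >> h.py <<'E'
C=np.array([.5335,-.349])
def nxt(n=8,d=30,C=C,lead=0):
    s=manip.sense();x=s['tcp_pos'];r=x[:2]-C;a=np.arctan2(r[1],r[0])
    print('t',s['t'],'tcp',x,'rad',np.linalg.norm(r),'ang',np.degrees(a),'gap',s['finger_gap'],'F',s['force'],'tz',R.from_quat(s['tool_rot']).as_matrix()[:,2],psi(s))
    P=np.array([C+.042*np.array([np.cos(a-i*np.radians(d)),np.sin(a-i*np.radians(d))]) for i in range(1,n+1)])
    print(np.round(100*np.diff(np.vstack([x[:2],P]),axis=0),2).tolist())
E
python3 -c "
from h import *
nxt()"
```

```text
t 17.6667 tcp [ 0.5246 -0.3081  0.0954] rad 0.04182969716211021 ang 102.28894422452089 gap 0.18937946014614349 F [ 1.5083 -1.7192 -1.4615] tz [ 0.0522 -0.0402 -0.9978] 0.20027133034287553
[[2.17, -0.09], [1.83, -1.17], [1.0, -1.93], [-0.1, -2.17], [-1.17, -1.83], [-1.93, -1.0], [-2.17, 0.1], [-1.83, 1.17]]
```

Tracking is excellent, so I'm moving to 30° steps.

jog_arm:
  commands:
    - [0,2.15,-0.1,0,0]
    - [0,1.85,-1.15,0,0]
    - [0,1.0,-1.9,0,0]
    - [0,-0.1,-2.15,0,0]
    - [0,0,0,0,0]

```text
t: 18.08
tcp_pos: [0.5764, -0.3546, 0.0953]
tool_rot: [0.994, 0.1, 0.025, 0.017]
force: [-4.9, -1.8, 2.8]
finger_gap: 0.187
```

```bash
python3 -c "
from h import *
nxt()"
```

```text
t 18.0833 tcp [ 0.5764 -0.3546  0.0953] rad 0.04329831912955441 ang -7.4902870889149655 gap 0.1872601879078967 F [-4.8675 -1.7592  2.8123] tz [ 0.0542 -0.0295 -0.9981] 0.20207234054971346
[[-0.96, -1.99], [-1.72, -1.32], [-2.16, -0.28], [-2.01, 0.83], [-1.32, 1.72], [-0.28, 2.16], [0.83, 2.01], [1.72, 1.32]]
```

jog_arm:
  commands:
    - [0,-1.0,-2.0,0,0]
    - [0,-1.7,-1.3,0,0]
    - [0,-2.15,-0.3,0,0]
    - [0,-2.0,0.8,0,0]
    - [0,-1.3,1.7,0,0]
    - [0,0,0,0,0]

```text
t: 18.58
tcp_pos: [0.498, -0.3698, 0.0954]
tool_rot: [0.994, 0.099, 0.033, 0.023]
force: [3.3, 5.7, -1.8]
finger_gap: 0.186
```

```bash
python3 -c "
from h import *
nxt()"
```

```text
t 18.5833 tcp [ 0.498  -0.3698  0.0954] rad 0.0411062268941401 ang -149.61367520133666 gap 0.18587157580350777 F [ 3.3288  5.6883 -1.8315] tz [ 0.07   -0.0384 -0.9968] 0.2008392679539979
[[-0.65, 2.05], [0.55, 2.1], [1.53, 1.55], [2.1, 0.58], [2.1, -0.55], [1.55, -1.53], [0.58, -2.1], [-0.55, -2.1]]
```

jog_arm:
  commands:
    - [0,-0.6,2.05,0,0]
    - [0,0.5,2.1,0,0]
    - [0,1.5,1.55,0,0]
    - [0,2.1,0.6,0,0]
    - [0,2.1,-0.5,0,0]
    - [0,0,0,0,0]

```text
t: 19.08
tcp_pos: [0.5479, -0.3087, 0.0955]
tool_rot: [0.995, 0.097, 0.029, 0.021]
force: [0.4, -6.1, -2.6]
finger_gap: 0.187
```

```bash
python3 -c "
from h import *
nxt()
s,p=wrist();save(p,'n');print(red(p,.13,s['tcp_pos'][:2]))"
```

```text
t 19.0833 tcp [ 0.5479 -0.3087  0.0955] rad 0.04279906300633327 ang 70.36856917440792 gap 0.1874116770237142 F [ 0.4174 -6.0777 -2.5809] tz [ 0.0618 -0.037  -0.9974] 0.1959486566481596
[[1.76, -1.31], [0.93, -1.96], [-0.18, -2.17], [-1.24, -1.79], [-1.96, -0.93], [-2.17, 0.18], [-1.79, 1.24], [-0.93, 1.96]]
(1156, array([ 0.5487, -0.3071]), array([0.0267, 0.0191]))
```

jog_arm:
  commands:
    - [0,1.75,-1.4,0,0]
    - [0,0.9,-1.95,0,0]
    - [0,-0.2,-2.15,0,0]
    - [0,-1.25,-1.8,0,0]
    - [0,0,0,0,0]

```text
t: 19.55
tcp_pos: [0.5705, -0.3724, 0.0954]
tool_rot: [0.994, 0.095, 0.041, 0.016]
force: [-5.0, 1.2, 4.0]
finger_gap: 0.189
```

```bash
python3 -c "
from h import *
nxt()"
```

```text
t 19.55 tcp [ 0.5705 -0.3724  0.0954] rad 0.04380010409712212 ang -32.29513444673527 gap 0.18871046806136857 F [-5.0489  1.2144  3.9698] tz [ 0.0844 -0.0236 -0.9962] 0.1928932148220327
[[-1.75, -1.38], [-2.12, -0.48], [-2.08, 0.65], [-1.47, 1.6], [-0.48, 2.12], [0.65, 2.08], [1.6, 1.47], [2.12, 0.48]]
```

jog_arm:
  commands:
    - [0,-1.75,-1.4,0,0]
    - [0,-2.1,-0.5,0,0]
    - [0,-2.05,0.65,0,0]
    - [0,-1.45,1.6,0,0]
    - [0,0,0,0,0]

```text
t: 19.97
tcp_pos: [0.4984, -0.3681, 0.0955]
tool_rot: [0.994, 0.093, 0.047, 0.015]
force: [4.0, 4.0, -1.2]
finger_gap: 0.181
```

```bash
python3 -c "
from h import *
nxt(2,20)"
```

```text
t 19.9667 tcp [ 0.4984 -0.3681  0.0955] rad 0.03999643207048811 ang -151.44074731794302 gap 0.18088341117123635 F [ 4.038   3.9514 -1.1847] tz [ 0.0959 -0.022  -0.9951] 0.18728174789286645
[[-0.64, 1.29], [0.04, 1.46]]
```

jog_arm:
  commands:
    - [0,-0.6,1.2,0,0]
    - [0,0,0,0,0]
    - [30,0,0,0,0]
    - [60,0,0,0,0]
    - [60,0,0,0,0]
    - [60,0,0,0,0]
    - [60,0,0,0,0]

```text
t: 20.55
tcp_pos: [0.4924, -0.3524, 0.0956]
tool_rot: [0.995, 0.09, 0.049, 0.013]
force: [0.1, 0.0, -0.2]
finger_gap: 0.602
```

jog_arm:
  commands:
    - [60,0,0,2,0]
    - [60,0,0,2,0]
    - [60,0,0,2,0]
    - [60,0,0,3,0]
    - [60,-1,0,3,0]
    - [60,-2,0,1,0]
    - [60,-2,0,0,0]
    - [60,0,0,0,0]

```text
t: 21.22
tcp_pos: [0.4388, -0.3528, 0.2303]
tool_rot: [0.995, 0.09, 0.047, 0.013]
force: [0.1, -0.3, -0.4]
finger_gap: 0.602
```

```bash
python3 - <<'E'
from h import *
s,p=wrist();print(s['t'],s['tcp_pos'],s['force'],red(p,.13,[.492,-.355]))
ims=[]
for c in ['side','scene']:
  p=snapshot(c)
  u=proj(p,[.55,-.2,.1]).astype(int);ims.append(cv2.resize(p['image'][max(0,u[1]-90):u[1]+90,u[0]-80:u[0]+80],(390,438),interpolation=cv2.INTER_CUBIC))
  for n in ['rack','dish_floor','wheel_axis','knob_grip','bottle_a','jar','petri']:
    for d in models.pinpoint(p,n)[:3]:
      X=np.array(d['centre'])
      if X[0]>.46 and X[1]<.5 : print(c,n,round(d['score'],2),X)
cv2.imwrite('pics/o.png',np.hstack(ims)[:,:,::-1])
E
```

```text
21.2167 [ 0.4388 -0.3528  0.2303] [ 0.1367 -0.3272 -0.3779] (293, array([ 0.491 , -0.3549]), array([0.0174, 0.0173]))
side rack 0.65 [ 0.608  -0.0851  0.0727]
side dish_floor 0.59 [ 0.6084 -0.0902  0.0716]
side wheel_axis 0.67 [ 0.5316 -0.3506  0.1094]
side knob_grip 0.62 [ 0.4855 -0.3567  0.1119]
side knob_grip 0.44 [ 0.6136 -0.0885  0.0739]
side bottle_a 0.84 [0.6607 0.2514 0.0009]
side bottle_a 0.56 [0.6307 0.3288 0.0024]
side jar 0.81 [ 0.7017 -0.3866  0.0002]
side petri 0.93 [0.6439 0.437  0.0016]
scene rack 0.65 [ 0.6093 -0.086   0.0742]
scene wheel_axis 0.97 [ 0.5316 -0.349   0.1137]
scene knob_grip 0.54 [ 0.4874 -0.3556  0.1079]
scene bottle_a 0.6 [0.4712 0.313  0.0039]
scene bottle_a 0.52 [ 0.6309  0.3277 -0.0008]
scene bottle_a 0.5 [ 0.6595  0.25   -0.    ]
scene jar 0.66 [ 0.6996 -0.3836 -0.0007]
scene petri 0.61 [ 0.6416  0.4349 -0.0054]
scene petri 0.21 [ 0.5033 -0.108  -0.0003]
```

View pics/o.png

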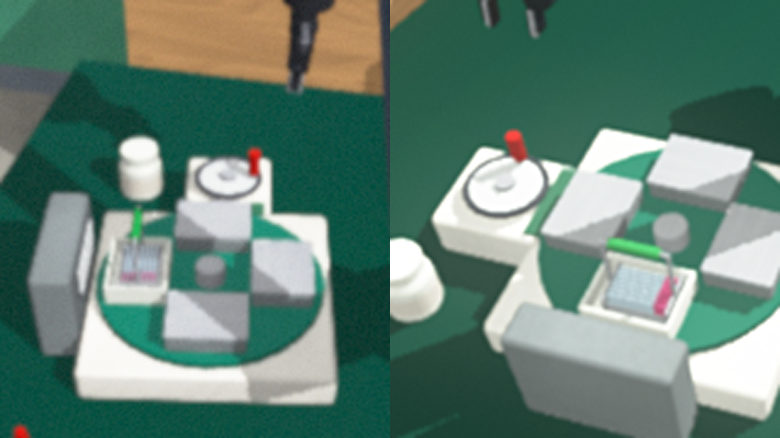

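The rack stands upright in the dish in front of the outlet. The dish is at (0.608, -0.090) against an expected (0.609, -0.089), and the knob is back at its starting direction. The other objects haven't moved and the gripper is clear.

```bash
python3 -c "
from h import *
print(workorder.sign_off())"
```

```text
the job is handed in; nothing more can be done
None
```

The job is done and handed in at about 22 s on the robot clock. The steel rack stands in the white dish in front of the air outlet, and the handwheel has gone two full turns clockwise. No verdict came back.

**What I did:** I lifted the rack by its green handle, set it in the dish and let go. Then I gripped the knob, cranked it round twice, released it and backed away.

**Last checks:**
- **Rack:** it stands upright, with its centre about 5 mm from the dish's centre and its underside level with the dish floor.
- **Turntable:** the dish is at (0.608, -0.090) against (0.609, -0.089) expected for a quarter turn.
- **Handwheel:** the knob is back at its starting direction to within about 0.1 rad. This comes from the camera images, because the wheel's angle is not reported.
- **Other objects:** the bottles, jar and petri dish are within about 3 mm of where they started, which is no more than the measuring error.
- **Robot:** the gripper is clear of everything.

**What went wrong or disagreed:**
- **First grip missed:** the fingers closed above the handle bar without moving the rack. Going about 2.4 cm deeper worked. By the images, the real fingertips sit 15–20 mm higher than the reported TCP.
- **Wheel nudged early:** around the time the rack was set down, the handwheel turned by about 0.2–0.3 rad. That is under the 0.6 rad limit, and the final position allows for it.
- **Tool tilt:** the tool leaned up to about 0.1 rad by the end of the cranking, with no visible effect.

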